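# Free a bayonet lid and take the acid bottle out of its safety can

### The arm

A 6-joint arm with a two-finger parallel gripper is mounted at the origin on a cart in front of the work surface, level with it; the furniture and walls round the work are solid. World frame = base frame: x ahead of the robot, y to its left, z up, the work surface at z = 0. Lengths are in m, angles in degrees, forces in N, time in s.
With the tool pointing down it reaches from about 0.375 to 0.9 m from the base axis. Payload 3.1 kg.
Tool frame: the origin (TCP) lies midway between the tips of the shut fingers; the grasp point (between the pads) lies 19 mm behind it; z points along the fingers, y is the direction in which the jaws open and shut (so a half turn about z gives the same grasp; the last joint's range is limited). The gripper opens to 87 mm and grips with 3 to 60 N. Pads are 19 mm wide; open, the fingers measure 117 mm over their backs; the gripper's body (75 mm by 190 mm) begins 51 mm behind the grasp point.
Start: joints at [62.195, 30.224, 82.088, -0, 67.689, -10.227], TCP at [0.189, 0.596, 0.198] pointing down, gripper open.
Joint ranges: [-176.69, 176.69], [-43.24, 126.21], [12.49, 139.97], [-82, 262], [0, 151.66], [-163.58, 163.58]. Speed limits (degrees/s): [159.86, 159.86, 180, 180, 180, 180].

### API

Orientations are given as a 3x3 rotation matrix whose columns are the frame's x, y, z axes.
In Python, from rig import bot gives the robot as it stands.
- The arm moves only by the tool carry_out, never from a script. Its arguments are lists of equal length, an entry for each row: "grip": the gripper's target within -1 to 1 (fully open at 1, half-way at 0, shut at -1); "slide": the shift along the tool's x, y, z in mm, a list of three; "twist": the turn, a rotation vector about the tool's x, y, z in rad, a list of three. In form: {"grip": [grip, ...], "slide": [[dx, dy, dz], ...], "twist": [[wx, wy, wz], ...]}. A call has 1 to 12 rows; each row shifts and turns the pose as measured when the row begins, along the tool's axes as they then stand; what a row does not reach is not made up. A row lasts 1/10 s, in which the tool goes at most 50 mm and 8.59 degrees, less where a joint would pass 70% of its speed; a pose out of reach is approached as far as the arm can. A call is refused whole if a number of a shift passes 50 or a number of a turn 0.15, either way. A call with a gripper value outside its range is refused whole. The fingers move at their own pace and stop on an object; the grip force is fixed at half the most. Time passes only in rows, so rows that do not move let the fingers close. It gives the time, the measured TCP pose, the force and the opening at its end, in the units of the state.
- bot.read_state(): the state, without advancing time (a new reading comes with each control period).
- bot.capture(name): name is "scene" or "top" or "wrist"; returns a dict with "color" (384x512x3 uint8, red, green, blue), "depth" (384x512 float32, m along the optical axis (not along the pixel's ray), 0 where there is no reading), "fx", "fy", "cx", "cy" (pixels), "k1" (the pictures are not rectified: a ray, as slopes to the right and down, at radius r is drawn at 1 + k1 r^2 times it, then the intrinsics apply), "position" and "rotation" of the camera in the world; the wrist camera has in their place "T_tool_cam" (4x4, takes a point from camera to tool coordinates, whose origin is the TCP and whose axes are the flange's). Camera axes: x right, y up, looking along -z (the intrinsics and any distortion apply to the point x, -y, -z); pixel columns grow to the right and rows downward; lengths in m; the calibration is good to about 2 mm. A picture is of the moment at which its call begins: read the wrist's pose just before it.
- bot.hand_in(): hands the job in, once; it reports no verdict.
The state is a dict: "time_s": time; "joint_positions": joint angles; "qvel": joint speeds; "tau": joint torques, N m; "position": TCP position; "tcp_rot": TCP orientation; "force": force on the tool from outside, world axes, zero at the start; "moment": the same for the moment, N m; "opening": opening from 0.0 (shut) to 1.0 (fully open).
Only numpy, scipy, OpenCV 4.12 (cv2) and the standard library are available. Lean on these libraries where they do the work, as an engineer would, in place of code of your own. Each camera call takes 0.05 s, during which the arm holds its last target.

### The job

Take the amber acid bottle out of its metal safety can and stand it upright in the white spill tray, putting it down gently. The can's blue lid has a bayonet lock and nobody can see whether it is locked: try it with a light lift, and if it holds, turn it a little and try again until it comes free, without ever wrenching it; then set the lid down the right way up on the bare bench. Leave everything else where it stands.

Things in the scene. Friction and masses are not known exactly. Their poses are not given: they have to be found in the camera images.
- lid_grip (a point): Centre of the black bar grip on the can's round blue lid: bar 76 mm long along this point's x, 16 mm wide, 24 mm high, upright sides; its foot is 12 mm below the point. z: the lid's axis, up. Lid loose, 137 mm across, 0.3 kg; flat underside (a plug) 37.5 mm below the point. So the point is 181.5 mm above the bench with the lid home on the can, 37.5 mm with the lid upright on the bench.
- can: Round bare-metal safety can, yellow band, 125 mm across, rim 158 mm high, in a dark holder (base 150 x 150 mm) screwed to the bench: cannot move. Origin under its centre, z up. Inside 118 mm wide; the lips of the lock narrow the mouth to 100 mm. Inner floor 20 mm above the bench. The bench between can and robot is free for the lid.
- can_mouth (a point): Centre of the can's mouth, at rim height; moves with the can. Lock: 4 hidden lugs on the lid's plug catch under 4 lips in the neck. The lid turns either way, no stop. Locked, it gives 3 mm upward, then stops hard; in a window about 18 degrees wide, once in each 90 degrees of turning, it lifts free (clear after 15 mm). Where the window lies varies and shows nowhere; past it the lid locks again.
- bottle_mid (a point): Centre, half-way up, of the amber bottle with black cap standing in the can under the lid, within 8 mm of the can's axis: 58 mm across, 118 mm tall, 0.3 kg; z is its axis, up. The cap is fixed on, 36 mm across, from 43 to 59 mm above this point, a sloping shoulder below it. In the can the cap's top is 138 mm above the bench, 20 mm under the rim, with 27 mm or more of room round the cap.
- spill_tray: White open tray fixed on the bench, 170 mm along its x by 210 mm along its y, rim 34 mm above the bench, walls 5 mm, on four 8 mm feet; origin on the bench under its centre. Its inner floor is 13 mm above the bench, so the bottle's centre is 72 mm above the bench when it stands there.
- filter_flask: Conical glass filter flask with a funnel on top, 129 x 143 mm, about 300 mm high in all; fixed; origin under its centre. In the way on the left.
- beaker_a: Clear plastic beaker, 75 mm across, 100 mm tall, empty; origin under its centre. Bystander.
- beaker_b: Clear plastic beaker like the other one, 75 mm across, 100 mm tall; origin under its centre. Bystander.
- wash_bottle: White wash bottle with a bent spout, 67 mm body, 183 mm tall; origin under its centre. Bystander.
- strip_box: White box of indicator strips with a rainbow of colours, 38 x 82 x 20 mm; origin under its centre. Bystander.
- marker: White marker pen with a blue cap, lying, 128 mm long, 16 mm thick. Bystander.
- stopper: Pale rubber stopper, 35 mm across, 28 mm tall. Bystander.

How it is judged (in metres and radians):
On the way, in this order (a step that is already met when the one before it is completed fails the run):
1. the lid is lifted clear off the can (z of lid_grip in the frame of can above 0.205 m and angle between lid_grip's own z axis and vertical below 0.3 rad), for 0.1 s.
2. the lid stands the right way up on the bench (height (world z) of lid_grip between 0.033 and 0.041 m and angle between lid_grip's own z axis and vertical below 0.1 rad), for 0.2 s.
3. the bottle is lifted clear out of the can (z of bottle_mid in the frame of can above 0.215 m), for 0.1 s.
At the end, for the whole second after the job is handed in: The bottle stands upright (within 6 degrees) on the spill tray's floor, inside its walls, and the lid lies the right way up (within 6 degrees) with its underside on the bare bench, to 4 mm (all of step 2 and x of bottle_mid in the frame of spill_tray between -0.058 and 0.058 m and y of bottle_mid in the frame of spill_tray between -0.078 and 0.078 m and z of bottle_mid in the frame of spill_tray between 0.067 and 0.077 m and angle between bottle_mid's own z axis and vertical below 0.1 rad); the robot touches nothing.
It fails at once if the lid is wrenched: more than 70 N between lid and can (contact force between can_lid and can above 70 N).
It fails at once if the bottle is tipped by more than 35 degrees (angle between bottle_mid's own z axis and vertical above 0.6 rad).
It fails at once if the bottle is dropped or slammed: more than 100 N between bottle and tray (contact force between acid_bottle and spill_tray above 100 N).
It fails at once if something else on the bench is pushed more than 30 mm (distance of any of beaker_a, beaker_b, wash_bottle, strip_box, marker, stopper from where it was at the start of the episode above 0.03 m).
It also fails if it takes over 70 s, if anything falls off the work surface, if the arm or the gripper's body presses on something with over 40 N, if the wrist force passes 120 N, or if a joint passes its speed limit or range.

## Working session

There is one attempt and no reset: what is moved stays moved. The work goes in short steps, Python scripts to look and compute and a tool call to move; the robot and the scene stay as the last step left them, time stands still between calls to the robot, and variables do not carry over. Pictures are saved under pics/ and viewed, and the job is handed in when it is done.

Besides the shell and the picture viewer there is one more tool, called after "Request:" by a JSON object that holds its "name" and its "arguments", one argument or row to a line. carry_out: Moves the arm, as the interface text tells. Its arguments: {"type":"object","properties":{"grip":{"type":"array"},"slide":{"type":"array"},"twist":{"type":"array"}},"required":["grip","slide","twist"]}

```bash
ls; mkdir -p pics; cat > h.py <<'E'
import numpy as np,cv2
from rig import bot
def cap(n,save=None):
    s=bot.read_state(); c=bot.capture(n)
    if n=='wrist':
        T=np.eye(4);T[:3,:3]=np.array(s['tcp_rot']);T[:3,3]=s['position']
        M=T@np.array(c['T_tool_cam'])
    else:
        M=np.eye(4);M[:3,:3]=np.array(c['rotation']);M[:3,3]=c['position']
    c['M']=M
    if save: cv2.imwrite('pics/'+save+'.png',cv2.cvtColor(c['color'],cv2.COLOR_RGB2BGR))
    return c
def cloud(c):
    h,w=c['depth'].shape
    K=np.array([[c['fx'],0,c['cx']],[0,c['fy'],c['cy']],[0,0,1.]])
    v,u=np.mgrid[0:h,0:w]
    p=cv2.undistortPoints(np.stack([u,v],-1).reshape(-1,1,2).astype(float),K,np.array([c['k1'],0,0,0.])).reshape(h,w,2)
    d=c['depth'].astype(float)
    P=np.stack([p[...,0]*d,-p[...,1]*d,-d],-1)
    W=P@c['M'][:3,:3].T+c['M'][:3,3]
    W[d<=0]=np.nan
    return W
E
python3 - <<'E'
from h import *
s=bot.read_state();print({k:np.round(v,3).tolist() for k,v in s.items()})
for n in('scene','top','wrist'):
    c=cap(n,n+'0');np.savez(n+'0.npz',W=cloud(c),col=c['color']);print(n,c['fx'],c['k1'],c['M'].round(3).tolist())
E
```

```text
pics
{'time_s': 0.0, 'joint_positions': [62.196, 30.278, 82.157, 0.001, 67.689, -10.225], 'qvel': [0.043, -0.016, 0.012, 0.102, -0.017, -0.018], 'tau': [0.0, -44.003, -17.659, 0.063, 0.058, -0.0], 'position': [0.188, 0.595, 0.197], 'tcp_rot': [[-0.953, 0.302, -0.001], [0.302, 0.953, -0.002], [0.0, -0.002, -1.0]], 'force': [0.146, -0.217, -0.569], 'moment': [-0.003, 0.034, -0.004], 'opening': 0.999}
scene 362.3971828943068 -0.08511485468010607 [[0.747, 0.438, -0.501, -0.086], [-0.665, 0.491, -0.563, -0.718], [-0.0, 0.753, 0.658, 0.959], [0.0, 0.0, 0.0, 1.0]]
top 460.7401201139845 0.0294607704213896 [[-0.018, 0.986, -0.167, 0.341], [-1.0, -0.017, 0.008, -0.007], [0.006, 0.167, 0.986, 1.577], [0.0, 0.0, 0.0, 1.0]]
wrist 333.36925394470603 -0.08191298143812047 [[0.301, -0.918, -0.257, 0.119], [0.954, 0.289, 0.083, 0.617], [-0.002, -0.27, 0.963, 0.385], [0.0, 0.0, 0.0, 1.0]]
```

View pics/scene0.png

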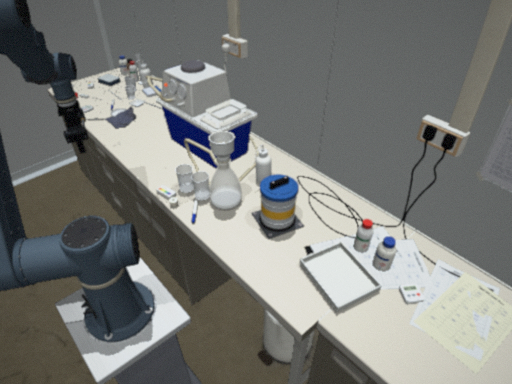

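View pics/top0.png

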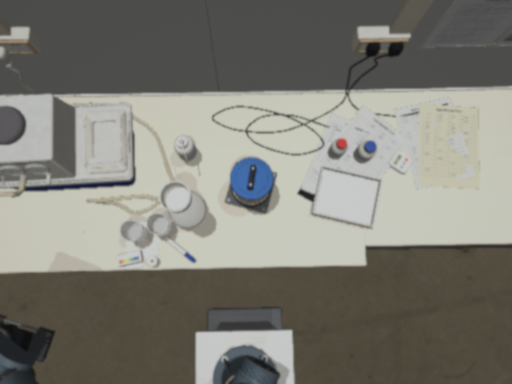

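The lid shows at top (251,180) with a black bar running nearly along x. The tray is at (346,197), the flask at (184,205), and the beakers and marker sit at (120–195, 225–265). I'll measure these next.

```bash
python3 - <<'E'
from h import *
for n in('top','scene'):
    z=np.load(n+'0.npz');W=z['W'];col=z['col'].astype(int)
    r,g,b=col[...,0],col[...,1],col[...,2]
    near=(abs(W[...,1])<.2)&(W[...,0]>.4)&(W[...,0]<.9)
    m=near&(b>r+60)&(W[...,2]>.12)
    P=W[m]; (cx,cy),(w,h),a=cv2.minAreaRect(P[:,:2].astype(np.float32))
    print(n,'blue',m.sum(),P.min(0).round(4),P.max(0).round(4),'rect',cx,cy,w,h,np.median(P[:,2]))
    top=m&(abs(W[...,2]-np.median(P[:,2]))<.006)
    print(' circ',cv2.minEnclosingCircle(W[top][:,:2].astype(np.float32)))
    k=near&(np.hypot(W[...,0]-cx,W[...,1]-cy)<.055)&(r<70)&(b<80)&(W[...,2]>.17)
    print(' bar',k.sum(),W[k][:,2].min() if k.any() else 0,W[k][:,2].max(),cv2.minAreaRect(W[k][:,:2].astype(np.float32)),W[k].mean(0).round(4))
    q=W[k][:,:2]-W[k][:,:2].mean(0);u,s,v=np.linalg.svd(q,full_matrices=False);print(' ax',v[0],np.degrees(np.arctan2(v[0,1],v[0,0])))
    t=(W[...,2]>.022)&(W[...,2]<.045)&(W[...,1]<-.13)&(W[...,1]>-.5)&(W[...,0]>.4)&(W[...,0]<.8)&(r>150)
    ps=W[t][:,:2].astype(np.float32)
    print(' tray',t.sum(),cv2.minAreaRect(ps),ps.min(0),ps.max(0))
W=np.load('top0.npz')['W']
for p in [(251,180),(256,268),(251,230),(251,260),(184,195),(195,215),(185,145),(195,260),(160,240),(346,197),(310,260),(320,170),(310,200),(340,225),(376,190)]: print(p,W[p[1],p[0]].round(3))
E
```

```text
top blue 1220 [ 0.5675 -0.0968  0.1565] [0.6967 0.0319 0.1782] rect 0.6320830583572388 -0.03231643885374069 0.12850746512413025 0.12907774746418 0.1680919216275737
 circ ((0.6304939389228821, -0.032019928097724915), 0.06667791306972504)
 bar 71 0.18217024764607515 0.20185365908951658 ((0.6288828253746033, -0.0318911150097847), (0.013395506888628006, 0.07186277210712433), 79.95813751220703) [ 0.6268 -0.0318  0.1923]
 ax [-0.98221268  0.18777182] 169.1772214768942
 tray 287 ((0.6152322292327881, -0.36313164234161377), (0.21014821529388428, 0.21833907067775726), 75.5625991821289) [ 0.48409522 -0.47746468] [ 0.7102283  -0.23673768]
scene blue 626 [ 0.5593 -0.1052  0.1579] [0.6902 0.0304 0.1934] rect 0.6253110766410828 -0.03569236397743225 0.13354945182800293 0.13017979264259338 0.16843720468224233
 circ ((0.6277193427085876, -0.03596426546573639), 0.06944737583398819)
 bar 115 0.1702304191921532 0.1961619020266422 ((0.6246297359466553, -0.037474051117897034), (0.015737030655145645, 0.07253916561603546), 78.85184478759766) [ 0.6218 -0.0397  0.1861]
 ax [-0.97932406  0.20229778] 168.3286405480589
 tray 350 ((0.6311431527137756, -0.3717919588088989), (0.2114911526441574, 0.2650400400161743), 75.57565307617188) [ 0.4803356 -0.4824126] [ 0.7570386 -0.2402275]
(251, 180) [ 0.619 -0.03   0.195]
(256, 268) [ 0.362 -0.063 -0.796]
(251, 230) [ 0.484 -0.03   0.001]
(251, 260) [ 0.382 -0.028  0.004]
(184, 195) [0.566 0.167 0.252]
(195, 215) [0.524 0.149 0.116]
(185, 145) [0.748 0.179 0.143]
(195, 260) [0.385 0.161 0.007]
(160, 240) [0.455 0.28  0.002]
(346, 197) [ 0.59  -0.358  0.017]
(310, 260) [ 0.379 -0.228 -0.001]
(320, 170) [ 0.686 -0.273  0.019]
(310, 200) [ 0.584 -0.237 -0.001]
(340, 225) [ 0.496 -0.336 -0.   ]
(376, 190) [ 0.614 -0.464  0.011]
```

```bash
python3 - <<'E'
import cv2
a=cv2.imread('pics/top0.png')[90:290,150:400];cv2.imwrite('pics/topz.png',cv2.resize(a,None,fx=3,fy=3,interpolation=cv2.INTER_CUBIC))
E
```

```text
(no output)
```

View pics/topz.png

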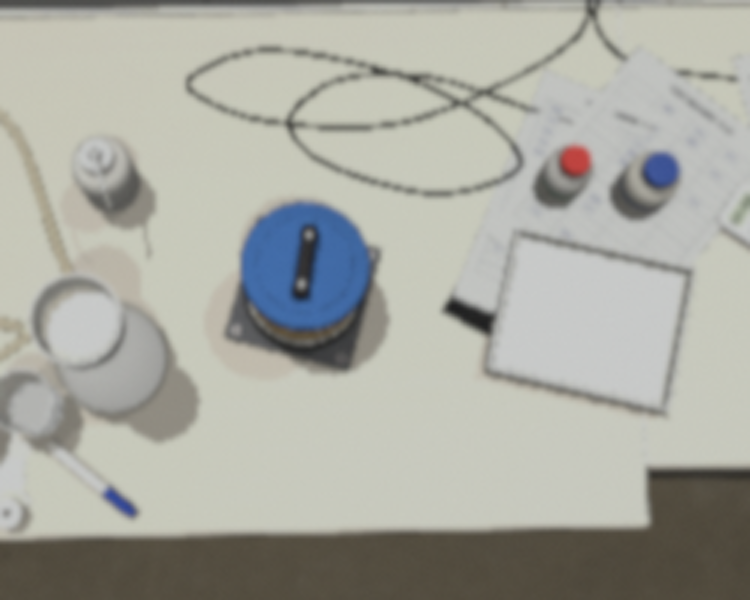

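Bar centre is about (0.630,-0.033), long axis about -11°. The bar top at about 0.194 matches the expected 193.5 mm. I'll raise above the flask and travel to the can.

Request:
{"name": "carry_out", "arguments": {
  "grip": [1,1,1,1,1,1],
  "slide": [
    [0,0,-40],
    [0,0,-40],
    [0,0,-40],
    [0,0,-40],
    [0,0,-40],
    [0,0,0]
  ],
  "twist": [
    [0,0,0],
    [0,0,0],
    [0,0,0],
    [0,0,0],
    [0,0,0],
    [0,0,0]
  ]
}}

```text
time_s: 0.75
position: [0.1878, 0.5939, 0.3993]
tcp_rot: [[-0.953, 0.302, -0.006], [0.302, 0.953, -0.012], [0.002, -0.013, -1.0]]
force: [0.0, -0.4, 0.6]
opening: 0.999
```

Request:
{"name": "carry_out", "arguments": {
  "grip": [1,1,1,1,1,1,1,1,1,1,1,1],
  "slide": [
    [-30,-23,0],
    [-30,-23,0],
    [-30,-23,0],
    [-30,-23,0],
    [-30,-23,0],
    [-30,-23,0],
    [-30,-23,0],
    [-30,-23,0],
    [-30,-23,0],
    [-30,-23,0],
    [0,0,0],
    [0,0,0]
  ],
  "twist": [
    [0,0,0],
    [0,0,0],
    [0,0,0],
    [0,0,0],
    [0,0,0],
    [0,0,0],
    [0,0,0],
    [0,0,0],
    [0,0,0],
    [0,0,0],
    [0,0,0],
    [0,0,0]
  ]
}}

```text
time_s: 1.95
position: [0.4075, 0.2705, 0.3892]
tcp_rot: [[-0.954, 0.299, -0.021], [0.299, 0.954, -0.021], [0.014, -0.026, -1.0]]
force: [-0.3, 0.7, 0.0]
opening: 1.005
```

Request:
{"name": "carry_out", "arguments": {
  "grip": [1,1,1,1,1,1,1,1,1,1,1,1],
  "slide": [
    [-30,-22,0],
    [-30,-22,0],
    [-30,-22,0],
    [-30,-22,0],
    [-30,-22,0],
    [-30,-22,0],
    [-30,-22,0],
    [-30,-22,0],
    [-30,-22,0],
    [-30,-22,0],
    [0,0,0],
    [0,0,0]
  ],
  "twist": [
    [-0.005,-0.003,-0.012],
    [-0.005,-0.003,-0.012],
    [-0.005,-0.003,-0.012],
    [-0.005,-0.003,-0.012],
    [-0.005,-0.003,-0.012],
    [-0.005,-0.003,-0.012],
    [-0.005,-0.003,-0.012],
    [-0.005,-0.003,-0.012],
    [-0.005,-0.003,-0.012],
    [-0.005,-0.003,-0.012],
    [0,0,0],
    [0,0,0]
  ]
}}

```text
time_s: 3.15
position: [0.6482, -0.0066, 0.3782]
tcp_rot: [[-0.988, 0.153, 0.005], [0.153, 0.988, 0.03], [-0.001, 0.031, -1.0]]
force: [0.7, 0.5, -0.9]
opening: 0.994
```

```bash
cat > lid.py <<'E'
from h import *
import sys
s=bot.read_state();print(np.round(s['position'],4),np.round(s['tcp_rot'],3).tolist(),np.round(s['joint_positions'],1))
c=cap('wrist',sys.argv[1]);W=cloud(c);col=c['color'].astype(int);np.savez(sys.argv[1]+'.npz',W=W,col=col)
r,b=col[...,0],col[...,2]
m=(b>r+60)&(W[...,2]>.12);P=W[m];print('blue',m.sum(),np.nanmedian(P[:,2]))
print(cv2.minEnclosingCircle(P[:,:2].astype(np.float32)))
k=(W[...,2]>.183)&(W[...,2]<.21)&(np.hypot(W[...,0]-.63,W[...,1]+.033)<.06)
print('bar',cv2.minAreaRect(W[k][:,:2].astype(np.float32)),W[k].mean(0),np.percentile(W[k][:,2],[10,50,90]))
q=W[k][:,:2]-W[k][:,:2].mean(0);u,_,v=np.linalg.svd(q,full_matrices=False);print(np.degrees(np.arctan2(v[0,1],v[0,0])))
E
python3 lid.py w1
```

```text
[ 0.6482 -0.0066  0.3782] [[-0.988, 0.153, 0.005], [0.153, 0.988, 0.03], [-0.001, 0.031, -1.0]] [-11.3  24.3  63.9   1.8  91.9 -92.5]
blue 8784 0.1701210883480086
((0.7043022513389587, 0.13364961743354797), 0.24829605221748352)
bar ((0.6301847100257874, -0.033442627638578415), (0.016062946990132332, 0.07654149830341339), 80.16594696044922) [ 0.6283493  -0.03269178  0.1941186 ] [0.19187431 0.19443438 0.19561189]
-9.496790933281888
```

View pics/w1.png

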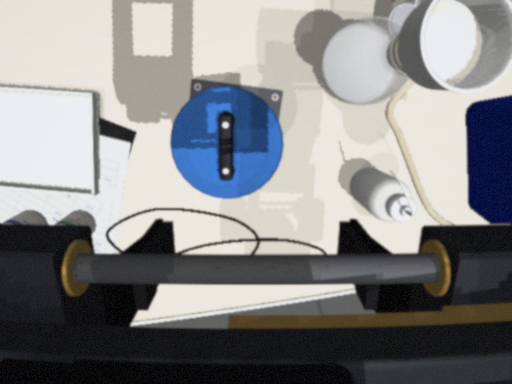

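The bar measures 16×76.5 mm, top at 0.194 and centre (0.630,-0.0335), which matches the given sizes. Next: align and descend partway.

Request:
{"name": "carry_out", "arguments": {
  "grip": [1,1,1,1,1,1,1],
  "slide": [
    [5,-10,0],
    [5,-10,20],
    [4,-10,30],
    [0,0,30],
    [0,0,30],
    [0,0,20],
    [0,0,0]
  ],
  "twist": [
    [0.01,0,0.006],
    [0.01,0,0.006],
    [0.01,0,0.005],
    [0,0,0],
    [0,0,0],
    [0,0,0],
    [0,0,0]
  ]
}}

```text
time_s: 3.9
position: [0.6223, -0.0264, 0.2483]
tcp_rot: [[-0.987, 0.159, 0.004], [0.159, 0.987, -0.005], [-0.004, -0.004, -1.0]]
force: [0.2, -0.4, -0.3]
opening: 0.998
```

```bash
python3 lid.py w2
```

```text
[ 0.6223 -0.0264  0.2483] [[-0.987, 0.159, 0.004], [0.159, 0.987, -0.005], [-0.004, -0.004, -1.0]] [-12.6  27.1  79.2  -0.2  73.5 -93.3]
blue 16329 0.17022555521318788
((0.629209578037262, -0.03267568722367287), 0.0672810822725296)
bar ((0.6295772790908813, -0.0328330472111702), (0.015919478610157967, 0.07526104152202606), 80.88671112060547) [ 0.62698144 -0.03242294  0.19423099] [0.19260229 0.19454531 0.19557214]
-9.613269223211038
```

View pics/w2.png

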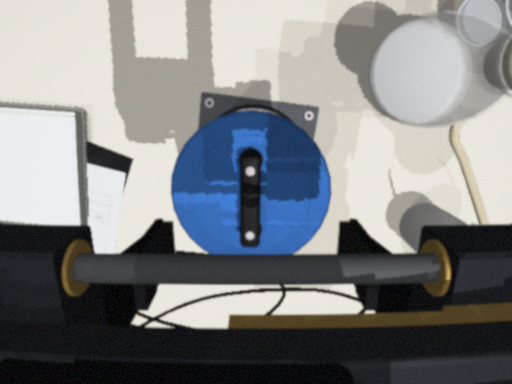

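Request:
{"name": "carry_out", "arguments": {
  "grip": [1,1,1,1,1],
  "slide": [
    [-4,-3,20],
    [-4,-2,20],
    [0,0,18],
    [0,0,0],
    [0,0,0]
  ],
  "twist": [
    [0,0.003,0],
    [-0.004,0,0],
    [0,0,0],
    [0,0,0],
    [0,0,0]
  ]
}}

```text
time_s: 4.45
position: [0.6355, -0.0318, 0.2022]
tcp_rot: [[-0.988, 0.155, 0.022], [0.155, 0.988, -0.006], [-0.022, -0.002, -1.0]]
force: [0.1, 0.3, 0.2]
opening: 1.0
```

Request:
{"name": "carry_out", "arguments": {
  "grip": [1,1,1,1,1],
  "slide": [
    [4,-1,8],
    [2,-1,8],
    [0,0,8],
    [0,0,3],
    [0,0,0]
  ],
  "twist": [
    [-0.001,0.012,0],
    [-0.001,0.011,0],
    [0,0,0],
    [0,0,0],
    [0,0,0]
  ]
}}

```text
time_s: 4.95
position: [0.6312, -0.0331, 0.1777]
tcp_rot: [[-0.988, 0.154, 0.005], [0.154, 0.988, -0.002], [-0.005, -0.001, -1.0]]
force: [-0.5, -0.3, -0.4]
opening: 1.003
```

Request:
{"name": "carry_out", "arguments": {
  "grip": [1,-1,-1,-1,-1,-1,-1,-1],
  "slide": [
    [1,0,4],
    [0,0,0],
    [0,0,0],
    [0,0,0],
    [0,0,0],
    [0,0,0],
    [0,0,0],
    [0,0,0]
  ],
  "twist": [
    [0,0.004,0],
    [0,0,0],
    [0,0,0],
    [0,0,0],
    [0,0,0],
    [0,0,0],
    [0,0,0],
    [0,0,0]
  ]
}}

```text
time_s: 5.75
position: [0.6306, -0.0331, 0.1738]
tcp_rot: [[-0.988, 0.154, 0.001], [0.154, 0.988, -0.001], [-0.002, -0.001, -1.0]]
force: [-0.2, -0.9, 0.6]
opening: 0.445
```

Request:
{"name": "carry_out", "arguments": {
  "grip": [-1,-1,-1,-1,-1,-1],
  "slide": [
    [0,0,0],
    [0,0,0],
    [0,0,0],
    [0,0,0],
    [0,0,0],
    [0,0,0]
  ],
  "twist": [
    [0,0,0],
    [0,0,0],
    [0,0,0],
    [0,0,0],
    [0,0,0],
    [0,0,0]
  ]
}}

```text
time_s: 6.35
position: [0.6306, -0.0331, 0.1739]
tcp_rot: [[-0.988, 0.154, 0.002], [0.154, 0.988, -0.001], [-0.002, -0.001, -1.0]]
force: [-0.3, -0.7, -0.6]
opening: 0.011
```

The opening went to about 0, so the jaws missed the bar. I'll look before moving again.

```bash
python3 lid.py w3; python3 - <<'E'
from h import *
c=cap('scene','s3');a=cv2.imread('pics/s3.png')[120:270,200:360];cv2.imwrite('pics/s3z.png',cv2.resize(a,None,fx=4,fy=4,interpolation=cv2.INTER_CUBIC))
print(bot.read_state()['opening'])
E
```

```text
[ 0.6306 -0.0331  0.1739] [[-0.988, 0.154, 0.002], [0.154, 0.988, -0.001], [-0.002, -0.001, -1.0]] [-13.1  32.2  82.6  -0.1  65.2 -94.2]
blue 19084 0.1700964432438562
((0.6284584999084473, -0.032019130885601044), 0.06692080199718475)
bar ((0.6287155747413635, -0.033915210515260696), (0.018762599676847458, 0.0746351107954979), 75.93184661865234) [ 0.6096882  -0.02968949  0.19537982] [0.19199196 0.194633   0.20246527]
-10.058815534873554
0.0005349314533780164
```

View pics/w3.png

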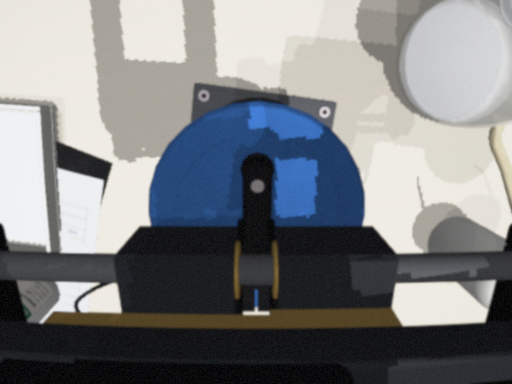

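View pics/s3z.png

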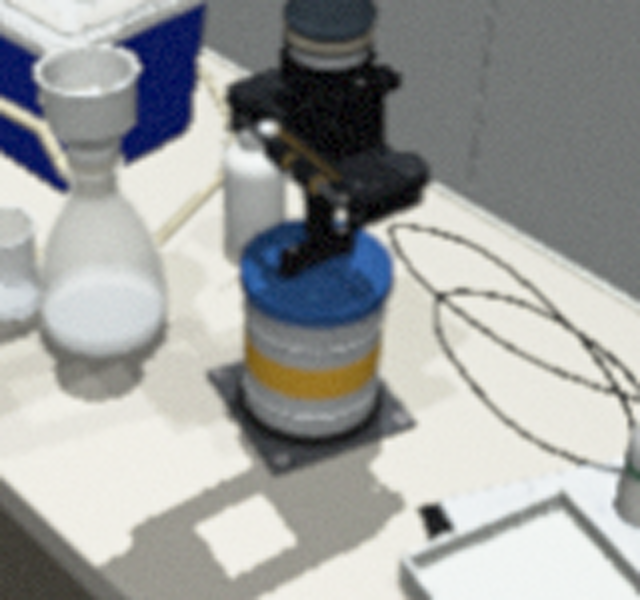

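```bash
python3 - <<'E'
from h import *
s=bot.read_state();R=np.array(s['tcp_rot']);p=np.array(s['position'])
for n in('w2','w3'):
    W=np.load(n+'.npz')['W']
    if n=='w2': R2=np.array([[-0.987,0.159,0.004],[0.159,0.987,-0.005],[-0.004,-0.004,-1.0]]);p2=np.array([.6223,-.0264,.2483])
    else:R2,p2=R,p
    for q in ([(75,268),(437,268),(170,240),(343,240)] if n=='w2' else [(238,270),(275,270),(150,240),(220,250),(290,250),(232,300),(283,300),(256,300),(256,313),(256,270)]):
        print(n,q,((W[q[1],q[0]]-p2)@R2).round(4),W[q[1],q[0]].round(3))
a=cv2.imread('pics/w3.png')[200:384,130:390];cv2.imwrite('pics/w3z.png',cv2.resize(a,None,fx=3,fy=3))
E
```

```text
w2 (75, 268) [ 0.0308 -0.0467 -0.1142] [ 0.584 -0.067  0.363]
w2 (437, 268) [ 0.031   0.0462 -0.1145] [0.599 0.025 0.362]
w2 (170, 240) [ 0.0015 -0.044  -0.0335] [ 0.614 -0.069  0.282]
w2 (343, 240) [ 0.0031  0.0433 -0.0369] [0.626 0.017 0.285]
w3 (238, 270) [ 0.0308 -0.0046 -0.1141] [ 0.599 -0.033  0.288]
w3 (275, 270) [ 0.0319  0.0045 -0.116 ] [ 0.6   -0.024  0.29 ]
w3 (150, 240) [ 0.0372 -0.0274 -0.1104] [ 0.59  -0.054  0.284]
w3 (220, 250) [ 0.0376 -0.0087 -0.1167] [ 0.592 -0.036  0.29 ]
w3 (290, 250) [ 0.037   0.0081 -0.1154] [ 0.595 -0.019  0.289]
w3 (232, 300) [ 0.0269 -0.0058 -0.1211] [ 0.603 -0.035  0.295]
w3 (283, 300) [ 0.0261  0.0063 -0.12  ] [ 0.606 -0.023  0.294]
w3 (256, 300) [-0.0595  0.0001  0.0036] [ 0.689 -0.042  0.17 ]
w3 (256, 313) [-0.1964  0.0003  0.1732] [ 0.825 -0.063  0.001]
w3 (256, 270) [ 3.060e-02 -1.000e-04 -1.138e-01] [ 0.6   -0.028  0.288]
```

View pics/w3z.png

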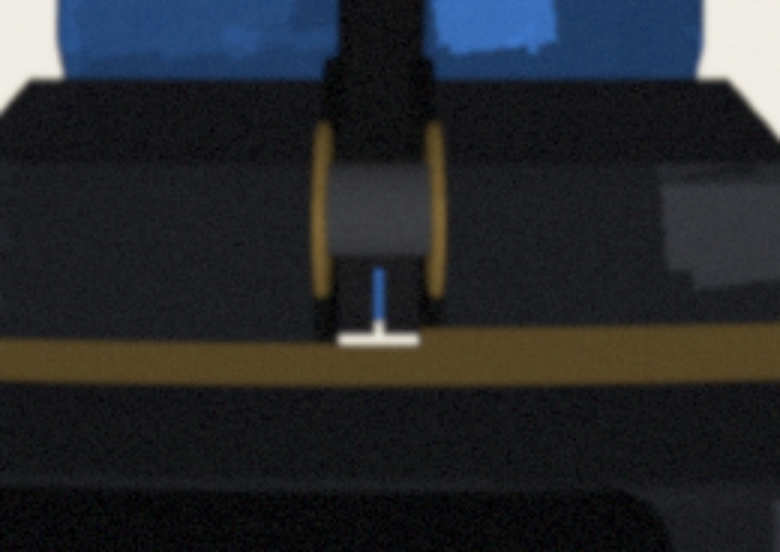

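```bash
python3 - <<'E'
from h import *
R2=np.array([[-0.987,0.159,0.004],[0.159,0.987,-0.005],[-0.004,-0.004,-1.0]]);p2=np.array([.6223,-.0264,.2483])
W=np.load('w2.npz')['W']
for r in (222,225,230,240,250,280,295,305):
    for cc in (155,165,170): print(r,cc,((W[r,cc]-p2)@R2).round(4))
s=bot.read_state();R=np.array(s['tcp_rot']);p=np.array(s['position'])
c=cap('scene');W=cloud(c);
T=(W-p)@R
m=(abs(T[...,0])<.1)&(abs(T[...,1])<.1)&(T[...,2]<.03)&(T[...,2]>-.2)&(c['color'].max(2)<90)
Q=T[m];col=c['color'][m]
ii=np.argsort(-Q[:,2])
print(m.sum())
for i in ii[:60]: print(Q[i].round(3),col[i])
E
```

```text
222 155 [ 0.011  -0.051  -0.0329]
222 165 [ 0.0094 -0.0472 -0.0287]
222 170 [ 0.0091 -0.0447 -0.028 ]
225 155 [ 0.0111 -0.0499 -0.0369]
225 165 [ 0.0092 -0.0462 -0.0324]
225 170 [ 0.0086 -0.0441 -0.0307]
230 155 [ 0.01   -0.0489 -0.0406]
230 165 [ 0.0095 -0.0443 -0.0395]
230 170 [ 0.0069 -0.0436 -0.0332]
240 155 [ 0.0093 -0.0461 -0.0505]
240 165 [ 0.0059 -0.0437 -0.0431]
240 170 [ 0.0015 -0.044  -0.0335]
250 155 [ 0.0067 -0.0449 -0.0552]
250 165 [ 0.0011 -0.0438 -0.044 ]
250 170 [-0.0035 -0.044  -0.0348]
280 155 [ 0.0269 -0.0264 -0.1128]
280 165 [ 0.0284 -0.0231 -0.1151]
280 170 [ 0.0267 -0.0226 -0.1124]
295 155 [-0.2214 -0.1537  0.248 ]
295 165 [-0.2204 -0.138   0.247 ]
295 170 [-0.2208 -0.1305  0.2478]
305 155 [-0.2398 -0.1557  0.2486]
305 165 [-0.239  -0.1398  0.2479]
305 170 [-0.2384 -0.1319  0.2473]
1466
[0.07  0.002 0.022] [60 69 87]
[-0.015 -0.068  0.02 ] [62 72 89]
[0.069 0.003 0.018] [39 55 85]
[-0.002 -0.069  0.018] [39 59 88]
[ 0.069 -0.004  0.018] [33 53 87]
[ 0.071 -0.013  0.015] [39 58 89]
[-0.014 -0.069  0.015] [43 61 89]
[-0.008 -0.071  0.014] [39 58 87]
[-0.01  -0.06
[... 988 characters left out ...]
]
[-0.003  0.028  0.004] [24 32 54]
[0.04  0.003 0.004] [24 38 64]
[-0.007 -0.008  0.004] [27 51 81]
[ 0.02  -0.011  0.004] [27 51 85]
[-0.022 -0.012  0.004] [23 50 88]
[ 0.041 -0.004  0.004] [32 45 72]
[0.04  0.009 0.004] [28 52 83]
[-0.     0.043  0.004] [29 52 89]
[0.003 0.038 0.004] [23 53 87]
[ 0.044 -0.002  0.004] [25 53 85]
[-0.028 -0.009  0.004] [29 47 81]
[-0.008  0.03   0.004] [15 32 58]
[-0.006  0.046  0.003] [21 50 86]
[ 0.03  -0.012  0.003] [23 46 78]
[-0.003  0.047  0.003] [17 45 84]
[0.028 0.046 0.003] [30 51 89]
[0.005 0.03  0.002] [39 58 89]
[-0.    -0.052  0.002] [28 53 88]
[-0.017 -0.011  0.002] [24 46 78]
[-0.008  0.035  0.002] [22 46 78]
[-0.014  0.045  0.002] [24 45 78]
```

```bash
cat >> h.py <<'E'
def proj(c,P):
    Mi=np.linalg.inv(c['M']);q=(np.atleast_2d(P)@Mi[:3,:3].T)+Mi[:3,3]
    x=q[:,0]/-q[:,2];y=-q[:,1]/-q[:,2];k=1+c['k1']*(x*x+y*y)
    return np.stack([c['fx']*x*k+c['cx'],c['fy']*y*k+c['cy']],1)
E
python3 - <<'E'
from h import *
s=bot.read_state();R=np.array(s['tcp_rot']);p=np.array(s['position'])
c=cap('scene');im=cv2.cvtColor(c['color'],cv2.COLOR_RGB2BGR)
k=10;u0,v0=258,155
z=cv2.resize(im[v0:v0+55,u0:u0+75],None,fx=k,fy=k,interpolation=cv2.INTER_CUBIC)
def d(P,colr):
    for q in proj(c,P): cv2.circle(z,tuple(int(t) for t in ((q-[u0,v0]+.5)*k)),4,colr,-1)
for zz,cl in((0,(0,0,255)),(-.02,(0,255,255)),(-.04,(0,255,0)),(-.06,(255,0,255))): d([p+R@np.array([0,0,zz])],cl)
a=np.radians(-9.8);e=np.array([np.cos(a),np.sin(a),0]);n=np.array([-e[1],e[0],0])
for zz,cl in((.1935,(255,255,255)),(.1695,(255,128,128))):
    d([np.array([.6295,-.033,zz])+i*.038*e+j*.008*n for i in(-1,1) for j in(-1,1)],cl)
cv2.imwrite('pics/s4.png',z)
E
```

```text
(no output)
```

View pics/s4.png

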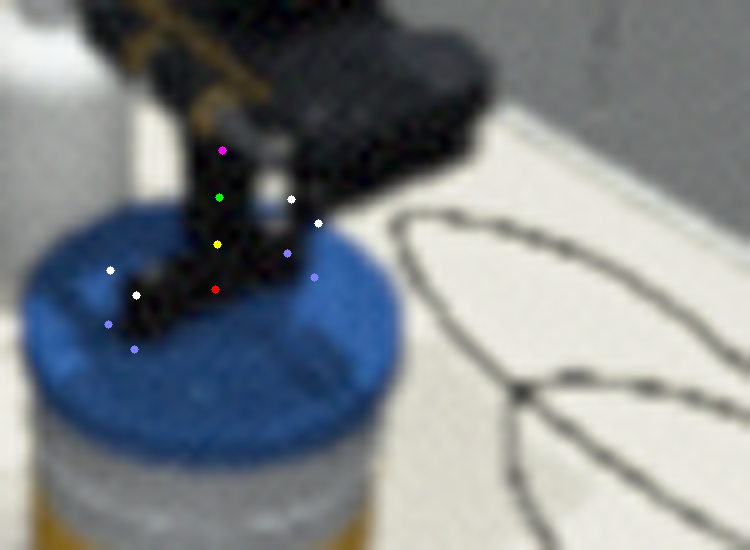

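The jaws are fully shut with no contact force. The wrist depth puts the real fingertips at tool z of about -28 mm, so the tips (z≈0.202) are closing just above the bar. I'll open again and go lower in small steps, watching the force.

Request:
{"name": "carry_out", "arguments": {
  "grip": [0,0,0,0,0,0,0,0],
  "slide": [
    [0,0,0],
    [0,0,0],
    [0,0,0],
    [0,0,0],
    [0,0,0],
    [0,0,0],
    [0,0,0],
    [0,0,0]
  ],
  "twist": [
    [0,0,0],
    [0,0,0],
    [0,0,0],
    [0,0,0],
    [0,0,0],
    [0,0,0],
    [0,0,0],
    [0,0,0]
  ]
}}

```text
time_s: 7.35
position: [0.6307, -0.0331, 0.1739]
tcp_rot: [[-0.988, 0.154, 0.002], [0.154, 0.988, -0.001], [-0.002, -0.001, -1.0]]
force: [-0.0, -0.1, -0.6]
opening: 0.491
```

Request:
{"name": "carry_out", "arguments": {
  "grip": [0,0,0],
  "slide": [
    [0,0,4],
    [0,0,0],
    [0,0,0]
  ],
  "twist": [
    [0,0,0],
    [0,0,0],
    [0,0,0]
  ]
}}

```text
time_s: 7.65
position: [0.6306, -0.0331, 0.1694]
tcp_rot: [[-0.988, 0.154, 0.001], [0.154, 0.988, -0.001], [-0.002, -0.001, -1.0]]
force: [0.2, 0.1, -0.1]
opening: 0.495
```

```bash
python3 lid.py w4
```

```text
[ 0.6306 -0.0331  0.1694] [[-0.988, 0.154, 0.001], [0.154, 0.988, -0.001], [-0.002, -0.001, -1.0]] [-13.1  32.5  82.8  -0.1  64.6 -94.2]
blue 23702 0.17008696964826084
((0.6289222240447998, -0.03194047510623932), 0.06746367365121841)
bar ((0.6292581558227539, -0.0330912247300148), (0.05767901614308357, 0.06338096410036087), 39.099456787109375) [ 0.61957228 -0.03121441  0.19559698] [0.19266012 0.19469636 0.2016209 ]
-10.02620681779074
```

View pics/w4.png

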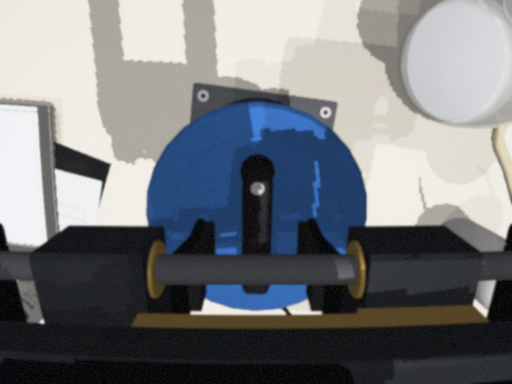

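```bash
python3 - <<'E'
from h import *
W=np.load('w4.npz')['W'];R=np.array([[-0.988,0.154,0.001],[0.154,0.988,-0.001],[-0.002,-0.001,-1.0]]);p=np.array([.6306,-.0331,.1694])
for r in (224,235,250,280,295,303):
    print(r,[ (((W[r,cc]-p)@R)*1000).round(0).tolist() for cc in (200,206,210,213,216)])
E
```

```text
224 [[10.0, -28.0, -34.0], [9.0, -26.0, -30.0], [9.0, -24.0, -30.0], [9.0, -22.0, -29.0], [-2.0, -24.0, -2.0]]
235 [[9.0, -26.0, -45.0], [9.0, -24.0, -45.0], [8.0, -22.0, -42.0], [3.0, -22.0, -31.0], [-10.0, -24.0, -2.0]]
250 [[10.0, -24.0, -61.0], [6.0, -22.0, -54.0], [3.0, -22.0, -47.0], [-4.0, -22.0, -33.0], [-20.0, -25.0, -1.0]]
280 [[27.0, -14.0, -114.0], [28.0, -13.0, -115.0], [28.0, -12.0, -114.0], [27.0, -11.0, -114.0], [28.0, -10.0, -114.0]]
295 [[-3.0, -22.0, -75.0], [-54.0, -33.0, 0.0], [-53.0, -30.0, -1.0], [-54.0, -28.0, 1.0], [-53.0, -26.0, -1.0]]
303 [[-6.0, -22.0, -77.0], [-178.0, -62.0, 167.0], [-179.0, -57.0, 169.0], [-179.0, -54.0, 170.0], [-177.0, -50.0, 167.0]]
```

Confirmed: the tips sit 28 to 29 mm behind the reported TCP (about 0.198 now). I'll descend about 24 mm more.

Request:
{"name": "carry_out", "arguments": {
  "grip": [0,0,0,0,0,0],
  "slide": [
    [0,0,5],
    [0,0,5],
    [0,0,5],
    [0,0,4],
    [0,0,0],
    [0,0,0]
  ],
  "twist": [
    [0,0,0],
    [0,0,0],
    [0,0,0],
    [0,0,0],
    [0,0,0],
    [0,0,0]
  ]
}}

```text
time_s: 8.3
position: [0.6301, -0.033, 0.148]
tcp_rot: [[-0.988, 0.154, -0.0], [0.154, 0.988, -0.001], [0.0, -0.001, -1.0]]
force: [-0.4, 0.9, 0.8]
opening: 0.501
```

Request:
{"name": "carry_out", "arguments": {
  "grip": [0,0,-1,-1,-1,-1,-1,-1,-1,-1,-1],
  "slide": [
    [0,0,3],
    [0,0,0],
    [0,0,0],
    [0,0,0],
    [0,0,0],
    [0,0,0],
    [0,0,0],
    [0,0,0],
    [0,0,0],
    [0,0,0],
    [0,0,0]
  ],
  "twist": [
    [0,0,0],
    [0,0,0],
    [0,0,0],
    [0,0,0],
    [0,0,0],
    [0,0,0],
    [0,0,0],
    [0,0,0],
    [0,0,0],
    [0,0,0],
    [0,0,0]
  ]
}}

```text
time_s: 9.4
position: [0.6307, -0.0331, 0.1455]
tcp_rot: [[-0.988, 0.154, 0.002], [0.154, 0.988, -0.001], [-0.002, -0.001, -1.0]]
force: [0.2, 0.2, -0.1]
opening: 0.181
```

Opening is 0.181 (≈16 mm), so the bar is gripped. Light lift test next.

Request:
{"name": "carry_out", "arguments": {
  "grip": [-1,-1],
  "slide": [
    [0,0,-3],
    [0,0,0]
  ],
  "twist": [
    [0,0,0],
    [0,0,0]
  ]
}}

```text
time_s: 9.6
position: [0.6296, -0.0328, 0.1475]
tcp_rot: [[-0.988, 0.154, -0.001], [0.154, 0.988, -0.001], [0.001, -0.001, -1.0]]
force: [-0.2, -0.2, -3.0]
opening: 0.184
```

Request:
{"name": "carry_out", "arguments": {
  "grip": [-1],
  "slide": [
    [0,0,-1.5]
  ],
  "twist": [
    [0,0,0]
  ]
}}

```text
time_s: 9.7
position: [0.629, -0.0327, 0.1483]
tcp_rot: [[-0.988, 0.154, -0.003], [0.154, 0.988, -0.0], [0.003, -0.001, -1.0]]
force: [0.3, -0.3, -3.7]
opening: 0.179
```

Now carrying the lid's weight (about 3 N), 2.8 mm up. I'll go slightly further.

Request:
{"name": "carry_out", "arguments": {
  "grip": [-1],
  "slide": [
    [0,0,-1.5]
  ],
  "twist": [
    [0,0,0]
  ]
}}

```text
time_s: 9.8
position: [0.6289, -0.0327, 0.1496]
tcp_rot: [[-0.988, 0.154, -0.003], [0.154, 0.988, -0.0], [0.003, -0.001, -1.0]]
force: [1.2, -0.7, -3.9]
opening: 0.179
```

Request:
{"name": "carry_out", "arguments": {
  "grip": [-1],
  "slide": [
    [0,0,-1]
  ],
  "twist": [
    [0,0,0]
  ]
}}

```text
time_s: 9.9
position: [0.629, -0.0328, 0.1504]
tcp_rot: [[-0.988, 0.154, -0.003], [0.154, 0.988, -0.0], [0.003, -0.001, -1.0]]
force: [1.1, -0.3, -2.9]
opening: 0.18
```

Request:
{"name": "carry_out", "arguments": {
  "grip": [-1,-1],
  "slide": [
    [0,0,-1.5],
    [0,0,0]
  ],
  "twist": [
    [0,0,0],
    [0,0,0]
  ]
}}

```text
time_s: 10.1
position: [0.6292, -0.0328, 0.1521]
tcp_rot: [[-0.988, 0.154, -0.003], [0.154, 0.988, -0.0], [0.003, -0.001, -1.0]]
force: [-0.1, 0.9, -3.5]
opening: 0.176
```

6.6 mm up with only the lid's weight on the wrist, so it seems to be in the window. I'll keep lifting slowly.

Request:
{"name": "carry_out", "arguments": {
  "grip": [-1,-1,-1],
  "slide": [
    [0,0,-2],
    [0,0,-2],
    [0,0,0]
  ],
  "twist": [
    [0,0,0],
    [0,0,0],
    [0,0,0]
  ]
}}

```text
time_s: 10.4
position: [0.6292, -0.0328, 0.1565]
tcp_rot: [[-0.988, 0.154, -0.003], [0.154, 0.988, -0.0], [0.003, -0.001, -1.0]]
force: [-0.2, 0.2, -3.0]
opening: 0.182
```

Request:
{"name": "carry_out", "arguments": {
  "grip": [-1,-1,-1,-1],
  "slide": [
    [0,0,-2],
    [0,0,-3],
    [0,0,-3],
    [0,0,0]
  ],
  "twist": [
    [0,0,0],
    [0,0,0],
    [0,0,0],
    [0,0,0]
  ]
}}

```text
time_s: 10.8
position: [0.6288, -0.0327, 0.1654]
tcp_rot: [[-0.988, 0.154, -0.003], [0.154, 0.988, -0.0], [0.003, -0.001, -1.0]]
force: [0.6, -0.1, -2.7]
opening: 0.181
```

```bash
python3 lid.py w5;python3 - <<'E'
from h import *
c=cap('scene','s5');a=cv2.imread('pics/s5.png')[120:270,200:360];cv2.imwrite('pics/s5z.png',cv2.resize(a,None,fx=4,fy=4,interpolation=cv2.INTER_CUBIC))
E
```

```text
[ 0.6288 -0.0327  0.1654] [[-0.988, 0.154, -0.003], [0.154, 0.988, -0.0], [0.003, -0.001, -1.0]] [-13.1  32.7  83.1  -0.1  64.4 -94.2]
blue 21607 0.19008089458634841
((0.6204991340637207, -0.03186733275651932), 0.0654454454779625)
bar ((0.6208081245422363, -0.03529719263315201), (0.10358955711126328, 0.11003346741199493), 45.21593475341797) [ 0.60068624 -0.02841927  0.19094954] [0.18910486 0.19056033 0.19179007]
-98.87656474225601
```

View pics/s5z.png

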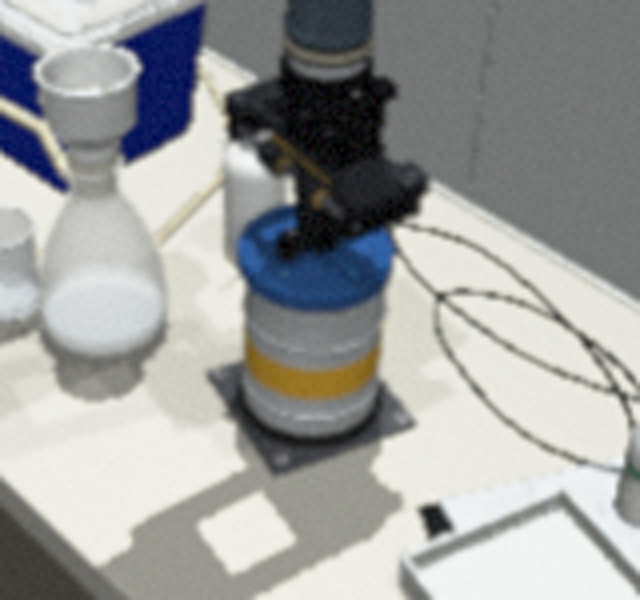

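The lid top rose 20 mm to 0.190, so it came free on the first try. I'll lift it clear, then carry it toward the robot.

Request:
{"name": "carry_out", "arguments": {
  "grip": [-1,-1,-1,-1,-1,-1],
  "slide": [
    [0,0,-10],
    [0,0,-15],
    [0,0,-15],
    [0,0,-15],
    [0,0,0],
    [0,0,0]
  ],
  "twist": [
    [0,0,0],
    [0,0,0],
    [0,0,0],
    [0,0,0],
    [0,0,0],
    [0,0,0]
  ]
}}

```text
time_s: 11.5
position: [0.628, -0.0325, 0.2233]
tcp_rot: [[-0.988, 0.154, -0.006], [0.154, 0.988, 0.0], [0.006, -0.0, -1.0]]
force: [-0.3, 0.5, -3.7]
opening: 0.184
```

Request:
{"name": "carry_out", "arguments": {
  "grip": [-1,-1,-1,-1,-1,-1,-1,-1,-1,-1,-1],
  "slide": [
    [15,-2,0],
    [20,-3,0],
    [20,-3,0],
    [20,-3,0],
    [20,-3,0],
    [20,-3,0],
    [20,-3,0],
    [20,-3,0],
    [15,-2,0],
    [0,0,0],
    [0,0,0]
  ],
  "twist": [
    [0,0,0],
    [0,0,0],
    [0,0,0],
    [0,0,0],
    [0,0,0],
    [0,0,0],
    [0,0,0],
    [0,0,0],
    [0,0,0],
    [0,0,0],
    [0,0,0]
  ]
}}

```text
time_s: 12.6
position: [0.4451, -0.0293, 0.2178]
tcp_rot: [[-0.988, 0.154, -0.017], [0.154, 0.988, 0.004], [0.017, 0.001, -1.0]]
force: [0.3, 0.1, -2.5]
opening: 0.183
```

Request:
{"name": "carry_out", "arguments": {
  "grip": [-1,-1,-1,-1,-1,-1,-1,-1,-1,-1,-1],
  "slide": [
    [0,0,10],
    [0,0,20],
    [0,0,20],
    [0,0,20],
    [0,0,20],
    [0,0,20],
    [0,0,20],
    [0,0,20],
    [0,0,20],
    [0,0,0],
    [0,0,0]
  ],
  "twist": [
    [0,-0.006,0],
    [0,-0.006,0],
    [0,-0.005,0],
    [0,0,0],
    [0,0,0],
    [0,0,0],
    [0,0,0],
    [0,0,0],
    [0,0,0],
    [0,0,0],
    [0,0,0]
  ]
}}

```text
time_s: 13.7
position: [0.4673, -0.0342, 0.0413]
tcp_rot: [[-0.988, 0.154, 0.023], [0.154, 0.988, -0.005], [-0.024, -0.001, -1.0]]
force: [0.3, 0.9, -3.5]
opening: 0.18
```

Request:
{"name": "carry_out", "arguments": {
  "grip": [-1,-1,-1,-1,-1,-1,-1],
  "slide": [
    [10,0,3],
    [10,0,6],
    [0,0,6],
    [0,0,6],
    [0,0,6],
    [0,0,0],
    [0,0,0]
  ],
  "twist": [
    [0,0.012,0],
    [0,0.012,0],
    [0,0,0],
    [0,0,0],
    [0,0,0],
    [0,0,0],
    [0,0,0]
  ]
}}

```text
time_s: 14.4
position: [0.4494, -0.0318, 0.0143]
tcp_rot: [[-0.988, 0.154, 0.005], [0.154, 0.988, -0.003], [-0.005, -0.002, -1.0]]
force: [0.3, 0.1, -2.2]
opening: 0.179
```

Request:
{"name": "carry_out", "arguments": {
  "grip": [-1,-1,-1,-1,-1],
  "slide": [
    [0,0,4],
    [0,0,4],
    [0,0,2],
    [0,0,1],
    [0,0,0]
  ],
  "twist": [
    [0,0.005,0],
    [0,0,0],
    [0,0,0],
    [0,0,0],
    [0,0,0]
  ]
}}

```text
time_s: 14.9
position: [0.4503, -0.0321, 0.0025]
tcp_rot: [[-0.988, 0.154, 0.001], [0.154, 0.988, -0.003], [-0.001, -0.003, -1.0]]
force: [0.3, -0.0, -2.8]
opening: 0.182
```

Request:
{"name": "carry_out", "arguments": {
  "grip": [-1,-1],
  "slide": [
    [0,0,1],
    [0,0,0]
  ],
  "twist": [
    [0,0,0],
    [0,0,0]
  ]
}}

```text
time_s: 15.1
position: [0.4504, -0.0322, 0.0016]
tcp_rot: [[-0.988, 0.154, 0.001], [0.154, 0.988, -0.003], [-0.001, -0.003, -1.0]]
force: [-0.6, -0.7, -3.5]
opening: 0.179
```

Request:
{"name": "carry_out", "arguments": {
  "grip": [-1,-1],
  "slide": [
    [0,0,0.7],
    [0,0,0]
  ],
  "twist": [
    [0,0,0],
    [0,0,0]
  ]
}}

```text
time_s: 15.3
position: [0.4505, -0.0322, 0.0017]
tcp_rot: [[-0.988, 0.154, 0.002], [0.154, 0.988, -0.003], [-0.002, -0.003, -1.0]]
force: [0.1, -1.2, -2.8]
opening: 0.186
```

Request:
{"name": "carry_out", "arguments": {
  "grip": [-1,-1],
  "slide": [
    [0,0,1.5],
    [0,0,0]
  ],
  "twist": [
    [0,0,0],
    [0,0,0]
  ]
}}

```text
time_s: 15.5
position: [0.4507, -0.0324, 0.0019]
tcp_rot: [[-0.988, 0.153, 0.003], [0.153, 0.988, -0.004], [-0.004, -0.003, -1.0]]
force: [-0.6, -0.2, -3.8]
opening: 0.179
```

```bash
python3 - <<'E'
from h import *
s=bot.read_state();print({k:np.round(s[k],2).tolist() for k in('joint_positions','tau','force','qvel','moment')})
for n in('wrist','scene','top'):
    c=cap(n,n+'6');W=cloud(c);col=c['color'].astype(int)
    m=(col[...,2]>col[...,0]+60)&(abs(W[...,0]-.45)<.1)&(abs(W[...,1]+.03)<.1)
    P=W[m];print(n,m.sum(),np.percentile(P[:,2],[5,50,95]).round(4),P.min(0).round(3),P.max(0).round(3))
    if m.sum()>50: print(np.linalg.lstsq(np.c_[P[:,:2]-P[:,:2].mean(0),np.ones(len(P))],P[:,2],rcond=None)[0].round(3))
E
```

```text
{'joint_positions': [-18.22, 38.53, 115.26, -0.34, 25.96, -99.09], 'tau': [-0.0, -38.01, -4.13, -0.02, 0.08, -0.0], 'force': [-0.57, -0.17, -3.76], 'qvel': [-0.05, -0.78, -0.11, -0.22, 0.47, -0.01], 'moment': [0.06, -0.04, 0.05]}
wrist 21806 [0.0246 0.0264 0.0281] [ 0.382 -0.097  0.022] [0.503 0.034 0.104]
[ 0.039 -0.007  0.027]
scene 471 [0.0199 0.0244 0.0279] [ 0.38  -0.121  0.015] [0.497 0.027 0.102]
[ 0.026 -0.034  0.025]Traceback (most recent call last):
  File "<stdin>", line 6, in <module>
    return _quantile_unchecked(
        a, q, axis, out, overwrite_input, method, keepdims, weights)
    return _ureduce(a,
                    func=_quantile_ureduce_func,
    ...<5 lines>...
                    overwrite_input=overwrite_input,
                    method=method)
    r = func(a, **kwargs)
    result = _quantile(arr,
                       quantiles=q,
    ...<2 lines>...
                       out=out,
                       weights=wgt)
    slices_having_nans = np.isnan(arr[-1, ...])
                                  ~~~^^^^^^^^^
IndexError: index -1 is out of bounds for axis 0 with size 0
```

View pics/scene6.png

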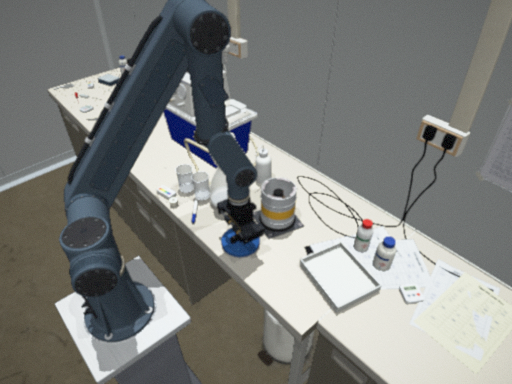

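The lid top is at 0.026 (0.0255 expected when standing), so it's on the bench or within 1 mm of it. Release gently and go up.

Request:
{"name": "carry_out", "arguments": {
  "grip": [-0.4,-0.3,-0.2,-0.1,0,0,0,0],
  "slide": [
    [0,0,0],
    [0,0,0],
    [0,0,0],
    [0,0,0],
    [0,0,0],
    [0,0,0],
    [0,0,0],
    [0,0,0]
  ],
  "twist": [
    [0,0,0],
    [0,0,0],
    [0,0,0],
    [0,0,0],
    [0,0,0],
    [0,0,0],
    [0,0,0],
    [0,0,0]
  ]
}}

```text
time_s: 16.45
position: [0.4514, -0.0326, 0.0011]
tcp_rot: [[-0.988, 0.153, 0.004], [0.153, 0.988, -0.004], [-0.004, -0.003, -1.0]]
force: [-0.1, -0.7, -0.1]
opening: 0.499
```

Request:
{"name": "carry_out", "arguments": {
  "grip": [0,0,0,0,0,0,0,0,0,0,0],
  "slide": [
    [0,0,-10],
    [0,0,-20],
    [0,0,-30],
    [0,0,-30],
    [0,0,-30],
    [0,0,-30],
    [0,0,-30],
    [0,0,-30],
    [0,0,-30],
    [0,0,-30],
    [0,0,0]
  ],
  "twist": [
    [0,0,0],
    [0,0,0],
    [0,0,0],
    [0,0,0],
    [0,0,0],
    [0,0,0],
    [0,0,0],
    [0,0,0],
    [0,0,0],
    [0,0,0],
    [0,0,0]
  ]
}}

```text
time_s: 17.55
position: [0.4473, -0.0304, 0.2882]
tcp_rot: [[-0.988, 0.153, 0.005], [0.153, 0.988, -0.004], [-0.005, -0.003, -1.0]]
force: [0.6, -0.1, 1.0]
opening: 0.498
```

```bash
python3 - <<'E'
from h import *
s=bot.read_state();print(s['time_s'],np.round(s['position'],4),np.round(s['tcp_rot'],3).tolist(),np.round(s['joint_positions'],1))
c=cap('wrist','w7');W=cloud(c);col=c['color'].astype(int);np.savez('w7.npz',W=W,col=col)
m=(col[...,2]>col[...,0]+60)&(abs(W[...,0]-.45)<.1)&(abs(W[...,1]+.03)<.1)
P=W[m];print(m.sum(),np.percentile(P[:,2],[5,50,95]).round(4),P.min(0).round(3),P.max(0).round(3))
for it in range(3):
    A=np.c_[P[:,:2]-P[:,:2].mean(0),np.ones(len(P))];f=np.linalg.lstsq(A,P[:,2],rcond=None)[0];P=P[abs(A@f-P[:,2])<.003]
print('lid plane',f.round(4))
E
```

```text
17.55 [ 0.4473 -0.0304  0.2882] [[-0.988, 0.153, 0.005], [0.153, 0.988, -0.004], [-0.005, -0.003, -1.0]] [-18.1   9.7  99.2  -0.1  70.7 -99.2]
6686 [0.0243 0.0262 0.0282] [ 0.383 -0.099  0.022] [0.516 0.034 0.051]
lid plane [ 0.0045 -0.0012  0.0262]
```

View pics/w7.png

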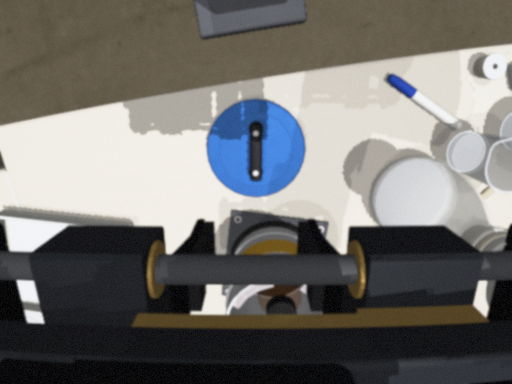

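The lid stands flat on the bench (plane tilt under 0.3°, top 0.026) at about (0.45,-0.033). The can at (265,270) is open and the black cap is visible. Moving back over the can to measure the cap.

Request:
{"name": "carry_out", "arguments": {
  "grip": [0,0,0,0,0,0,0,0,0],
  "slide": [
    [-20,3,-15],
    [-28,4,-15],
    [-28,4,-15],
    [-28,4,-10],
    [-28,4,0],
    [-28,4,0],
    [-28,4,0],
    [0,0,0],
    [0,0,0]
  ],
  "twist": [
    [0,0,0],
    [0,0,0],
    [0,0,0],
    [0,0,0],
    [0,0,0],
    [0,0,0],
    [0,0,0],
    [0,0,0],
    [0,0,0]
  ]
}}

```text
time_s: 18.5
position: [0.6303, -0.0288, 0.3278]
tcp_rot: [[-0.988, 0.154, -0.029], [0.154, 0.988, 0.005], [0.029, 0.0, -1.0]]
force: [-0.4, -0.0, 0.7]
opening: 0.497
```

```bash
cat > bot2.py <<'E'
from h import *
import sys
s=bot.read_state();R=np.array(s['tcp_rot']);p=np.array(s['position']);print(s['time_s'],np.round(p,4),np.round(R,3).tolist(),np.round(s['joint_positions'],1))
c=cap('wrist',sys.argv[1]);W=cloud(c);col=c['color'].astype(int);np.savez(sys.argv[1]+'.npz',W=W,col=col)
d=np.hypot(W[...,0]-.63,W[...,1]+.033)
k=(d<.045)&(W[...,2]>.131)&(W[...,2]<.145)
if k.sum()>20:
    (cc,r)=cv2.minEnclosingCircle(W[k][:,:2].astype(np.float32));print('cap',k.sum(),cc,r,W[k].mean(0),np.percentile(W[k][:,2],[5,50,95]))
k=(d<.075)&(d>.045)&(W[...,2]>.15)&(W[...,2]<.166)
if k.sum()>20:print('rim',k.sum(),cv2.minEnclosingCircle(W[k][:,:2].astype(np.float32)))
E
python3 bot2.py w8
```

```text
18.5 [ 0.6303 -0.0288  0.3278] [[-0.988, 0.154, -0.029], [0.154, 0.988, 0.005], [0.029, 0.0, -1.0]] [-12.7  25.2  69.8  -0.1  86.6 -93.8]
cap 793 (0.6328612565994263, -0.029330583289265633) 0.01870471052825451 [ 0.63203954 -0.02928607  0.13901271] [0.13697149 0.13919997 0.14047332]
rim 2809 ((0.6304811239242554, -0.033386070281267166), 0.06306736916303635)
```

View pics/w8.png

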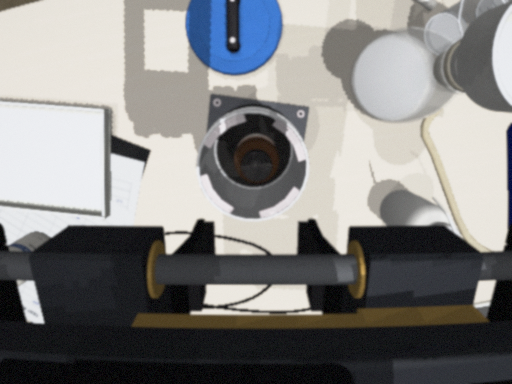

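Cap centre is (0.6325,-0.0293), top 0.139, radius 18.7 mm, which agrees with the data (138 mm, 36 mm across). Descending above it.

Request:
{"name": "carry_out", "arguments": {
  "grip": [0,0,0,0,0,0,0,0],
  "slide": [
    [0,0,20],
    [0,0,20],
    [0,0,20],
    [0,0,20],
    [0,0,20],
    [0,0,20],
    [0,0,0],
    [0,0,0]
  ],
  "twist": [
    [0,-0.006,0],
    [0,-0.006,0],
    [0,0,0],
    [0,0,0],
    [0,0,0],
    [0,0,0],
    [0,0,0],
    [0,0,0]
  ]
}}

```text
time_s: 19.35
position: [0.6165, -0.0273, 0.2044]
tcp_rot: [[-0.988, 0.155, -0.024], [0.155, 0.988, 0.004], [0.025, 0.0, -1.0]]
force: [0.3, 0.1, 0.9]
opening: 0.499
```

Request:
{"name": "carry_out", "arguments": {
  "grip": [0,0,0,0,0],
  "slide": [
    [-8,0,0],
    [-8,0,0],
    [0,0,6],
    [0,0,0],
    [0,0,0]
  ],
  "twist": [
    [0,-0.012,0],
    [0,-0.012,0],
    [0,0,0],
    [0,0,0],
    [0,0,0]
  ]
}}

```text
time_s: 19.85
position: [0.6357, -0.0306, 0.2022]
tcp_rot: [[-0.988, 0.156, 0.009], [0.156, 0.988, -0.002], [-0.009, -0.0, -1.0]]
force: [0.1, 0.1, -0.1]
opening: 0.502
```

```bash
python3 bot2.py w9
```

```text
19.85 [ 0.6357 -0.0306  0.2022] [[-0.988, 0.156, 0.009], [0.156, 0.988, -0.002], [-0.009, -0.0, -1.0]] [-12.8  30.6  80.5   0.   68.3 -93.9]
cap 1692 (0.6324658989906311, -0.0292233694344759) 0.018704261630773544 [ 0.63124265 -0.02903538  0.13901829] [0.13697019 0.13922533 0.14040176]
rim 4945 ((0.6296850442886353, -0.032568950206041336), 0.06256917864084244)
```

View pics/w9.png

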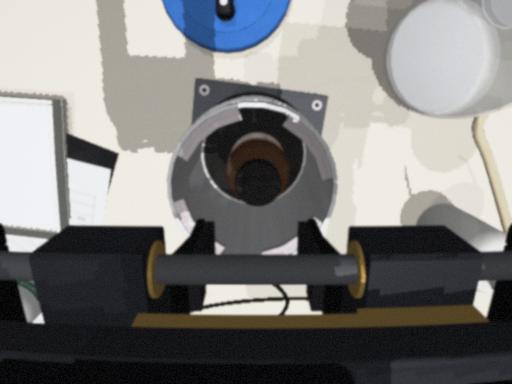

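Request:
{"name": "carry_out", "arguments": {
  "grip": [0,0,0,0,0,0],
  "slide": [
    [3,1,10],
    [0,0,15],
    [0,0,15],
    [0,0,10],
    [0,0,0],
    [0,0,0]
  ],
  "twist": [
    [0,0.007,0],
    [0,0,0],
    [0,0,0],
    [0,0,0],
    [0,0,0],
    [0,0,0]
  ]
}}

```text
time_s: 20.5
position: [0.6315, -0.0284, 0.1484]
tcp_rot: [[-0.988, 0.155, -0.001], [0.155, 0.988, 0.0], [0.001, -0.0, -1.0]]
force: [-0.0, 0.8, 0.6]
opening: 0.504
```

Request:
{"name": "carry_out", "arguments": {
  "grip": [0,0,0,0,0,0,0],
  "slide": [
    [-1,-1,8],
    [0,0,8],
    [0,0,8],
    [0,0,8],
    [0,0,6],
    [0,0,0],
    [0,0,0]
  ],
  "twist": [
    [0,0,0],
    [0,0,0],
    [0,0,0],
    [0,0,0],
    [0,0,0],
    [0,0,0],
    [0,0,0]
  ]
}}

```text
time_s: 21.2
position: [0.6333, -0.0299, 0.108]
tcp_rot: [[-0.988, 0.155, 0.001], [0.155, 0.988, -0.0], [-0.001, -0.0, -1.0]]
force: [0.2, -0.1, 0.1]
opening: 0.499
```

Request:
{"name": "carry_out", "arguments": {
  "grip": [0,0,0,0],
  "slide": [
    [0,0,6],
    [0,0,5],
    [0,0,2],
    [0,0,0]
  ],
  "twist": [
    [0,0,0],
    [0,0,0],
    [0,0,0],
    [0,0,0]
  ]
}}

```text
time_s: 21.6
position: [0.6338, -0.03, 0.0946]
tcp_rot: [[-0.988, 0.155, 0.002], [0.155, 0.988, -0.001], [-0.002, -0.0, -1.0]]
force: [0.2, 0.2, -0.7]
opening: 0.502
```

Request:
{"name": "carry_out", "arguments": {
  "grip": [-1,-1,-1,-1,-1,-1,-1],
  "slide": [
    [1,1,0],
    [0,0,0],
    [0,0,0],
    [0,0,0],
    [0,0,0],
    [0,0,0],
    [0,0,0]
  ],
  "twist": [
    [0,0,0],
    [0,0,0],
    [0,0,0],
    [0,0,0],
    [0,0,0],
    [0,0,0],
    [0,0,0]
  ]
}}

```text
time_s: 22.3
position: [0.6328, -0.0288, 0.0946]
tcp_rot: [[-0.988, 0.155, 0.002], [0.155, 0.988, -0.001], [-0.002, -0.001, -1.0]]
force: [0.0, -0.3, -1.6]
opening: 0.408
```

Opening is 0.408 (35.5 mm), so the cap is gripped. Lift straight up.

Request:
{"name": "carry_out", "arguments": {
  "grip": [-1,-1,-1,-1,-1],
  "slide": [
    [0,0,-4],
    [0,0,-8],
    [0,0,-10],
    [0,0,0],
    [0,0,0]
  ],
  "twist": [
    [0,0,0],
    [0,0,0],
    [0,0,0],
    [0,0,0],
    [0,0,0]
  ]
}}

```text
time_s: 22.8
position: [0.6319, -0.0285, 0.1179]
tcp_rot: [[-0.988, 0.155, 0.0], [0.155, 0.988, -0.0], [-0.0, -0.0, -1.0]]
force: [-0.4, 0.2, -2.0]
opening: 0.408
```

Request:
{"name": "carry_out", "arguments": {
  "grip": [-1,-1,-1,-1,-1,-1,-1,-1,-1,-1,-1,-1],
  "slide": [
    [0,0,-12],
    [0,0,-16],
    [0,0,-16],
    [0,0,-16],
    [0,0,-16],
    [0,0,-16],
    [0,0,-16],
    [0,0,-16],
    [0,0,-16],
    [0,0,-14],
    [0,0,0],
    [0,0,0]
  ],
  "twist": [
    [0,0,0],
    [0,0,0],
    [0,0,0],
    [0,0,0],
    [0,0,0],
    [0,0,0],
    [0,0,0],
    [0,0,0],
    [0,0,0],
    [0,0,0],
    [0,0,0],
    [0,0,0]
  ]
}}

```text
time_s: 24.0
position: [0.6296, -0.0278, 0.2841]
tcp_rot: [[-0.988, 0.155, -0.001], [0.155, 0.988, -0.0], [0.001, -0.0, -1.0]]
force: [-0.3, 0.2, -3.6]
opening: 0.402
```

```bash
python3 - <<'E'
from h import *
s=bot.read_state();print(s['time_s'],np.round(s['position'],4),np.round(s['force'],1))
c=cap('scene','s10');W=cloud(c)
a=cv2.imread('pics/s10.png')[90:310,200:400];cv2.imwrite('pics/s10z.png',cv2.resize(a,None,fx=3,fy=2.7,interpolation=cv2.INTER_CUBIC))
np.savez('s10.npz',W=W,col=c['color'])
c=cap('top','t10');W=cloud(c);g=c['color'].astype(int)
# tray: floor/rim points in region
for nm,Wz in(('top',W),('w9',np.load('w9.npz')['W']),('w8',np.load('w8.npz')['W'])):
  t=(Wz[...,2]>.024)&(Wz[...,2]<.042)&(Wz[...,1]<-.2)&(Wz[...,1]>-.5)&(Wz[...,0]>.46)&(Wz[...,0]<.72)
  f=(Wz[...,2]>.008)&(Wz[...,2]<.018)&(Wz[...,1]<-.2)&(Wz[...,1]>-.5)&(Wz[...,0]>.46)&(Wz[...,0]<.72)
  for x in(t,f):
    if x.sum()>30: 
        P=Wz[x][:,:2].astype(np.float32);print(nm,x.sum(),cv2.minAreaRect(P),P.mean(0))
E
```

```text
24.0 [ 0.6296 -0.0278  0.2841] [-0.3  0.2 -3.6]
top 425 ((0.6167470216751099, -0.3635350167751312), (0.2107425183057785, 0.22425301373004913), 75.97989654541016) [ 0.5947108  -0.36510172]
top 2696 ((0.5908117294311523, -0.3501553535461426), (0.25823846459388733, 0.29860949516296387), 0.02637387439608574) [ 0.6078109  -0.35538635]
w9 1776 ((0.606675386428833, -0.29417604207992554), (0.08155141770839691, 0.17137624323368073), 74.10315704345703) [ 0.6077839  -0.26964408]
w9 9328 ((0.630541205406189, -0.2808995544910431), (0.13952237367630005, 0.2114153504371643), 69.3219223022461) [ 0.615263   -0.29175362]
w8 1727 ((0.6184185147285461, -0.351688027381897), (0.183946430683136, 0.22093631327152252), 75.37725067138672) [ 0.6171739 -0.3147252]
w8 13227 ((0.631723940372467, -0.33774644136428833), (0.2523443102836609, 0.23964112997055054), 75.641845703125) [ 0.6111442  -0.34378853]
```

View pics/s10z.png

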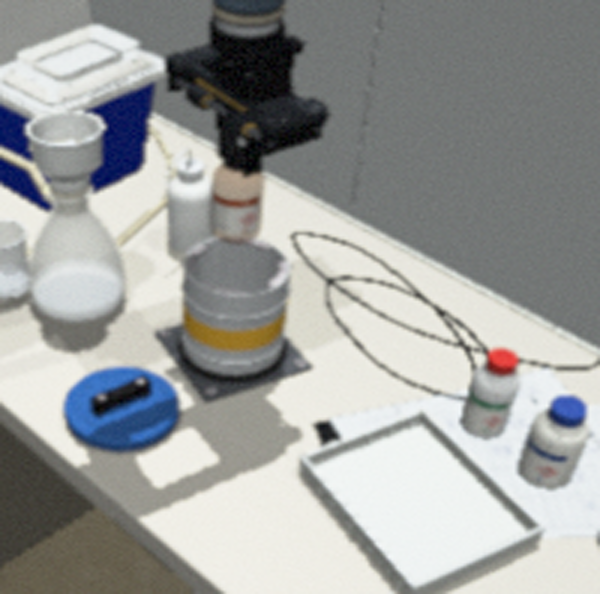

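The bottle is upright and clear of the can. I'll pin the tray centre by back-projecting its rim corners from the top view.

```bash
python3 - <<'E'
from h import *
c=cap('top')
K=np.array([[c['fx'],0,c['cx']],[0,c['fy'],c['cy']],[0,0,1.]])
q=np.array([(517,232),(690,270),(665,412),(487,372)])/3.+[150,90]-.33
n=cv2.undistortPoints(q.reshape(-1,1,2).astype(float),K,np.array([c['k1'],0,0,0.])).reshape(-1,2)
o=c['M'][:3,3];P=[]
for x,y in n:
    d=c['M'][:3,:3]@np.array([x,-y,-1]);P.append(o+d*((.034-o[2])/d[2]))
P=np.array(P);print(P.round(3));print('c',P.mean(0),[np.linalg.norm(P[i]-P[(i+1)%4]).round(3) for i in range(4)])
E
```

```text
[[ 0.693 -0.277  0.034]
 [ 0.645 -0.472  0.034]
 [ 0.484 -0.433  0.034]
 [ 0.532 -0.236  0.034]]
c [ 0.58849414 -0.35478088  0.034     ] [np.float64(0.2), np.float64(0.166), np.float64(0.203), np.float64(0.166)]
```

Request:
{"name": "carry_out", "arguments": {
  "grip": [-1,-1,-1,-1,-1,-1,-1,-1,-1,-1,-1,-1],
  "slide": [
    [0,-10,0],
    [-1,-20,0],
    [-1,-28,0],
    [-1,-30,0],
    [-1,-30,0],
    [-1,-30,0],
    [-1,-30,0],
    [-1,-30,0],
    [-1,-28,0],
    [-1,-22,0],
    [-1,-12,0],
    [0,0,0]
  ],
  "twist": [
    [0,0,0],
    [0,0,0],
    [0,0,0],
    [0,0,0],
    [0,0,0],
    [0,0,0],
    [0,0,0],
    [0,0,0],
    [0,0,0],
    [0,0,0],
    [0,0,0],
    [0,0,0]
  ]
}}

```text
time_s: 25.35
position: [0.589, -0.312, 0.2711]
tcp_rot: [[-0.988, 0.156, -0.022], [0.155, 0.988, 0.005], [0.022, 0.002, -1.0]]
force: [-0.3, 0.2, -2.9]
opening: 0.408
```

Request:
{"name": "carry_out", "arguments": {
  "grip": [-1,-1,-1,-1,-1,-1,-1,-1],
  "slide": [
    [-2,-14,0],
    [-2,-14,0],
    [-2,-14,5],
    [0,0,15],
    [0,0,20],
    [0,0,20],
    [0,0,10],
    [0,0,0]
  ],
  "twist": [
    [0,-0.007,0],
    [0,-0.007,0],
    [0,-0.007,0],
    [0,0,0],
    [0,0,0],
    [0,0,0],
    [0,0,0],
    [0,0,0]
  ]
}}

```text
time_s: 26.15
position: [0.5893, -0.358, 0.1978]
tcp_rot: [[-0.988, 0.152, 0.003], [0.152, 0.988, 0.001], [-0.003, 0.001, -1.0]]
force: [-0.6, 0.8, -2.5]
opening: 0.406
```

Well aligned. Descend about 95 mm, keeping about 10 mm in reserve.

Request:
{"name": "carry_out", "arguments": {
  "grip": [-1,-1,-1,-1,-1,-1,-1,-1,-1],
  "slide": [
    [0,0,12],
    [0,0,15],
    [0,0,15],
    [0,0,15],
    [0,0,15],
    [0,0,12],
    [0,0,8],
    [0,0,0],
    [0,0,0]
  ],
  "twist": [
    [0,0,0],
    [0,0,0],
    [0,0,0],
    [0,0,0],
    [0,0,0],
    [0,0,0],
    [0,0,0],
    [0,0,0],
    [0,0,0]
  ]
}}

```text
time_s: 27.05
position: [0.5946, -0.3616, 0.1061]
tcp_rot: [[-0.989, 0.15, 0.013], [0.15, 0.989, -0.008], [-0.014, -0.006, -1.0]]
force: [0.5, 0.0, -2.5]
opening: 0.408
```

```bash
python3 - <<'E'
from h import *
c=cap('scene','s11');W=cloud(c)
a=cv2.imread('pics/s11.png')[150:330,260:440];cv2.imwrite('pics/s11z.png',cv2.resize(a,None,fx=3.3,fy=3.3,interpolation=cv2.INTER_CUBIC))
E
```

```text
(no output)
```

View pics/s11z.png

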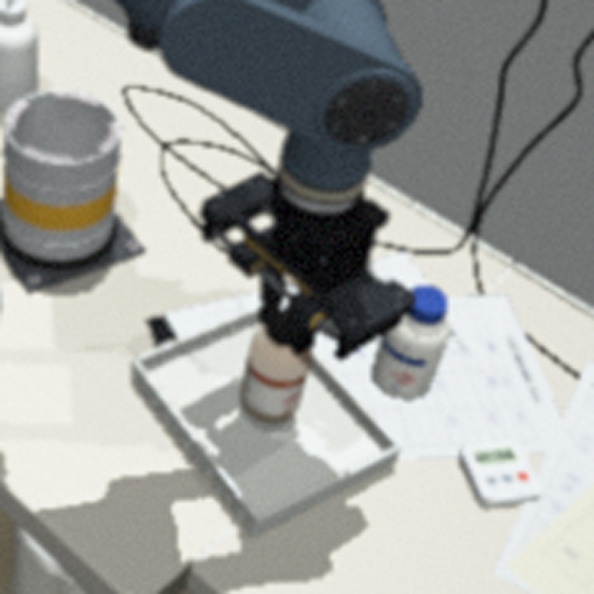

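Request:
{"name": "carry_out", "arguments": {
  "grip": [-1,-1,-1,-1,-1],
  "slide": [
    [0,0,4],
    [0,0,4],
    [0,0,4],
    [0,0,0],
    [0,0,0]
  ],
  "twist": [
    [-0.003,0.007,0],
    [-0.003,0.007,0],
    [0,0,0],
    [0,0,0],
    [0,0,0]
  ]
}}

```text
time_s: 27.6
position: [0.596, -0.3627, 0.0954]
tcp_rot: [[-0.989, 0.15, 0.003], [0.15, 0.989, -0.002], [-0.003, -0.002, -1.0]]
force: [0.9, -0.5, -2.8]
opening: 0.405
```

Request:
{"name": "carry_out", "arguments": {
  "grip": [-1,-1,-1],
  "slide": [
    [0,0,2],
    [0,0,1.5],
    [0,0,0]
  ],
  "twist": [
    [0,0,0],
    [0,0,0],
    [0,0,0]
  ]
}}

```text
time_s: 27.9
position: [0.596, -0.3627, 0.0918]
tcp_rot: [[-0.989, 0.15, 0.003], [0.15, 0.989, -0.002], [-0.003, -0.002, -1.0]]
force: [0.0, 0.4, -2.8]
opening: 0.403
```

Request:
{"name": "carry_out", "arguments": {
  "grip": [-1,-1,-1],
  "slide": [
    [0,0,1.5],
    [0,0,1.5],
    [0,0,0]
  ],
  "twist": [
    [0,0,0],
    [0,0,0],
    [0,0,0]
  ]
}}

```text
time_s: 28.2
position: [0.596, -0.3627, 0.0886]
tcp_rot: [[-0.989, 0.15, 0.003], [0.15, 0.989, -0.002], [-0.003, -0.002, -1.0]]
force: [-0.5, -0.6, -3.2]
opening: 0.403
```

Request:
{"name": "carry_out", "arguments": {
  "grip": [-1,-1],
  "slide": [
    [0,0,1],
    [0,0,0]
  ],
  "twist": [
    [0,0,0],
    [0,0,0]
  ]
}}

```text
time_s: 28.4
position: [0.5962, -0.3629, 0.0877]
tcp_rot: [[-0.989, 0.15, 0.003], [0.15, 0.989, -0.002], [-0.004, -0.002, -1.0]]
force: [-0.0, -0.1, -2.4]
opening: 0.409
```

Request:
{"name": "carry_out", "arguments": {
  "grip": [-1,-1],
  "slide": [
    [0,0,1],
    [0,0,0]
  ],
  "twist": [
    [0,0,0],
    [0,0,0]
  ]
}}

```text
time_s: 28.6
position: [0.5966, -0.3632, 0.0878]
tcp_rot: [[-0.989, 0.15, 0.004], [0.15, 0.989, -0.003], [-0.005, -0.002, -1.0]]
force: [-0.2, -0.0, -3.0]
opening: 0.405
```

Request:
{"name": "carry_out", "arguments": {
  "grip": [-1,-1],
  "slide": [
    [0,0,1],
    [0,0,0]
  ],
  "twist": [
    [0,0,0],
    [0,0,0]
  ]
}}

```text
time_s: 28.8
position: [0.5969, -0.3634, 0.0876]
tcp_rot: [[-0.989, 0.15, 0.005], [0.15, 0.989, -0.004], [-0.006, -0.003, -1.0]]
force: [-0.1, -0.5, -2.8]
opening: 0.409
```

Height stalls at 0.0876, exactly the predicted standing height. Release and retreat.

Request:
{"name": "carry_out", "arguments": {
  "grip": [-0.15,-0.1,0,0.1,0.2,0.2,0.2],
  "slide": [
    [0,0,0],
    [0,0,0],
    [0,0,0],
    [0,0,0],
    [0,0,0],
    [0,0,0],
    [0,0,0]
  ],
  "twist": [
    [0,0,0],
    [0,0,0],
    [0,0,0],
    [0,0,0],
    [0,0,0],
    [0,0,0],
    [0,0,0]
  ]
}}

```text
time_s: 29.5
position: [0.5978, -0.3643, 0.0883]
tcp_rot: [[-0.989, 0.15, 0.007], [0.15, 0.989, -0.006], [-0.008, -0.005, -1.0]]
force: [0.9, -0.7, 0.5]
opening: 0.592
```

Request:
{"name": "carry_out", "arguments": {
  "grip": [0.2,0.2,0.2,0.2,0.2,0.2,0.2,0.2,0.2,0.2,0.2,0.2],
  "slide": [
    [0,0,-5],
    [0,0,-10],
    [0,0,-15],
    [0,0,-20],
    [0,0,-25],
    [0,0,-25],
    [0,0,-25],
    [0,0,-25],
    [0,0,-25],
    [0,0,-25],
    [0,0,0],
    [0,0,0]
  ],
  "twist": [
    [0,0,0],
    [0,0,0],
    [0,0,0],
    [0,0,0],
    [0,0,0],
    [0,0,0],
    [0,0,0],
    [0,0,0],
    [0,0,0],
    [0,0,0],
    [0,0,0],
    [0,0,0]
  ]
}}

```text
time_s: 30.7
position: [0.5969, -0.3634, 0.3113]
tcp_rot: [[-0.988, 0.15, 0.017], [0.15, 0.989, -0.015], [-0.019, -0.012, -1.0]]
force: [0.3, 0.8, -0.3]
opening: 0.599
```

```bash
python3 - <<'E'
from h import *
c=cap('scene','s12');
a=cv2.imread('pics/s12.png')[130:310,150:420];cv2.imwrite('pics/s12z.png',cv2.resize(a,None,fx=2.8,fy=2.8,interpolation=cv2.INTER_CUBIC))
c=cap('wrist','w12');W=cloud(c)
k=(np.hypot(W[...,0]-.595,W[...,1]+.36)<.05)&(W[...,2]>.124)&(W[...,2]<.14)
print(k.sum(),cv2.minEnclosingCircle(W[k][:,:2].astype(np.float32)),np.percentile(W[k][:,2],[5,50,95]))
c=cap('top','t12');W=cloud(c)
k=(np.hypot(W[...,0]-.595,W[...,1]+.36)<.05)&(W[...,2]>.124)&(W[...,2]<.14);print('top cap',k.sum(),W[k].mean(0))
col=c['color'].astype(int);m=(col[...,2]>col[...,0]+60)&(abs(W[...,0]-.45)<.1)&(abs(W[...,1]+.03)<.1);print('lid',m.sum(),W[m].mean(0).round(4),np.percentile(W[m][:,2],[5,50,95]))
E
```

```text
844 ((0.5969215035438538, -0.36393219232559204), 0.0187239870429039) [0.13027674 0.13226088 0.13356159]
top cap 0 [nan nan nan]
lid 41 [0.4921 0.0114 0.0227] [0.01804893 0.02309915 0.02755277]<stdin>:8: RuntimeWarning: Mean of empty slice.
  ret = um.true_divide(
```

View pics/s12z.png

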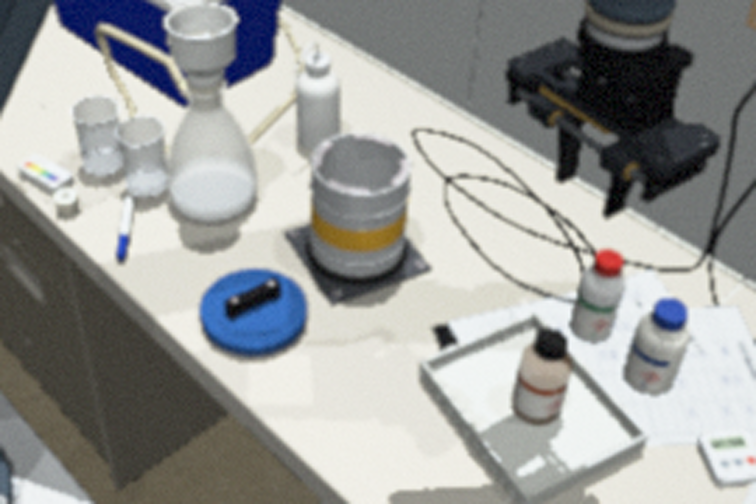

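The bottle stands upright in the tray: cap top at 0.132 (0.131 expected), about 12 mm from the tray centre. The lid is flat on the bench, bystanders are unmoved and the arm is clear, so I'll hand in.

```bash
python3 -c "
from rig import bot
print(bot.hand_in())"
```

```text
the job is handed in; nothing more can be done
None
```

The amber bottle is standing upright in the spill tray and the blue lid is lying the right way up on the bench. I handed the job in at about 31 s; no verdict is reported.

**What I did:**
- **Lid:** I gripped its bar and tried a light lift. It came free on the first try, with only its own weight (about 3 N) on the wrist, so no turning was needed. I set it down between the can and the robot.
- **Bottle:** I gripped it by the cap, lifted it straight up out of the can and lowered it slowly into the tray.

**What the last checks showed:**
- **Bottle:** the cap top measured 0.132 m (0.131 m expected). The bottle is about 12 mm from the tray centre and looks upright.
- **Lid:** after release its top measured 0.026 m (0.0255 m expected), with a tilt under 0.3°.
- **Bystanders:** they look unmoved in the picture, though I did not measure them. The gripper is well clear of everything.

**What failed or disagreed:**
- **Tool length:** the first close on the bar missed. The fingertips turned out to be about 28 mm short of the reported tool point, which I confirmed with the wrist depth image and corrected for.
- **Force at set-down:** the wrist force kept reading about -3 N even when the lid and bottle had touched down. I judged contact by the height no longer dropping instead.
- **Overhead view:** in the last check the top camera got no reading of the cap and saw only 41 lid pixels, with the arm overhead. The final bottle check rests on the wrist and scene cameras.

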